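# Index the specimen carousel by one hole

### The arm

A 6-joint arm with a two-finger parallel gripper is mounted at the origin on the work surface. World frame = base frame: x ahead of the robot, y to its left, z up, the work surface at z = 0. Lengths are in m, angles in rad, forces in N, time in s.
With the tool pointing down it reaches from about 0.275 to 0.85 m from the base axis. Payload 5.2 kg.
Tool frame: the origin (TCP) lies midway between the tips of the shut fingers; the grasp point (between the pads) lies 19 mm behind it; x points along the fingers, y is the direction in which the jaws open and shut, and the axes are right-handed (so a half turn about x gives the same grasp; the last joint's range is limited). The gripper opens to 85 mm and grips with 20 to 120 N. Pads are 22 mm wide; open, the fingers measure 114 mm over their backs; the gripper's body (76 mm by 85 mm) begins 54 mm behind the grasp point. The pads swing forward as they close: fully open they stand 13 mm farther back than shut.
Start: joints at [-1.524, 0.259, 1.535, -0, 1.348, -0.203], TCP at [0.136, -0.533, 0.231] pointing down, gripper open.
Joint ranges: [-3.14, 3.14], [-0.91, 2.08], [0.19, 2.58], [-1.22, 4.36], [0.22, 2.71], [-3.12, 3.12]. Speed limits (rad/s): [2.57, 2.57, 3.14, 3.14, 3.14, 3.14].

### API

Orientations are given as a unit quaternion [w, x, y, z].
In Python, from station import bot gives the robot as it stands.
- The arm moves only by the shell command python3 -m inch 'ROWS' [FORCE]. ROWS is JSON, one flat list of numbers, 5 for each row, row after row: the shift along the world's x, y, z in cm, then the turn about the world's z in rad, then the opening, from -1 (shut) to 1 (fully open). In form: [x, y, z, spin, jaw, x, y, z, spin, jaw, ...]. A call has 1 to 10 rows; each row shifts and turns the commanded pose from where the row before left it; what a row does not reach is not made up. A row lasts 1/12 s, in which the tool goes at most 41.7 mm and 7.16 degrees, less where a joint would pass 70% of its speed; a pose out of reach is approached as far as the arm can. A call with a gripper value outside its range is refused whole. The fingers move at their own pace and stop on an object; FORCE is the grip in N (left out, the last holds). Time passes only in rows, so rows that do not move let the fingers close. It gives the time, the measured TCP pose, the force and the opening at its end, in the units of the state.
- bot.state(): the state, without advancing time (a new reading comes with each control period).
- bot.snapshot(name): name is "scene" or "top" or "wrist"; returns a dict with "frame" (400x640x3 uint8, red, green, blue), "intrinsics" (3x3 intrinsics, pixels), "rvec" (rotation vector, rad) and "tvec" (3), from world to camera coordinates, as OpenCV has them; the wrist camera has in their place "hand_eye" (4x4, takes a point from camera to tool coordinates, whose origin is the TCP and whose axes are the tool frame's). Camera axes: x right, y down, z forward; pixel columns grow to the right and rows downward; lengths in m; the calibration is good to about 2 mm. A picture is of the moment at which its call begins: read the wrist's pose just before it. There is no depth.
- bot.finish_job(): hands the job in, once; it reports no verdict.
The state is a dict: "time": time; "qpos": joint angles; "joint_vel": joint speeds; "joint_efforts": joint torques, N m; "eef_pos": TCP position; "ee_rot": TCP orientation; "wrist_force": force on the tool from outside, world axes, zero at the start; "moment": the same for the moment, N m; "width": finger opening in m.
Only numpy, scipy, OpenCV 4.12 (cv2) and the standard library are available. Lean on these libraries where they do the work, as an engineer would, in place of code of your own. Each camera call takes 0.05 s, during which the arm holds its last target. There are 200 camera calls.

### The job

Turn the specimen carousel on by exactly one hole, anticlockwise seen from above, so that the next vial comes to the red marker: with a fingertip press the yellow cup plunger down to free the index pin, push the carousel round with it without forcing anything, and let the plunger spring back so that the pin locks into the next hole. Only press and push, do not grasp or lift anything; leave the vials standing in their wells and the things on the bench where they are, and finish clear of everything.

Things in the scene. Friction and masses are not known exactly. Their poses are not given: they have to be found in the camera images.
- carousel_base: fixed white round base, 292 mm across the foot; origin on the turning axis at the work surface, z up. Its aluminium index ring (radius 107 to 139 mm, 8 mm thick, top at z 64 mm) has six holes 60 deg apart at 120 mm radius: hole 0 along its x axis, hole 1 (the next) at 60 deg from x towards y. A red marker (top at z 67 mm) stands on the rim at its -x axis.
- hub_top (a point): centre of the top of the black hub (36 mm across) of the blue turning disc, on the turning axis, 78 mm above the work surface. The disc (208 mm across, top at z 56 mm) carries five white square wells, 30 mm wide, 18 mm high, 55 mm from the axis, at 60, 120, 180, 240 and 300 deg from the plunger.
- carousel (a joint): angle of the turning disc in rad, growing anticlockwise seen from above: 0 at the start (pin in hole 0), 1.047 with the pin in the next hole. It turns either way and stays where it is left (friction about 0.04 N m, under 1 N at the cup); with the pin in a hole it is locked, with about 0.012 rad of play.
- plunger (a joint): how far the plunger is pressed, in m: 0 up, 0.015 at its bottom stop. A spring lifts it: 3 N at the top, 7 N at the bottom. The pin is clear of the holes from about 0.012; let go between holes it rises only to about 0.012, the pin rubbing under the ring, and springs up by itself within about 7 mm (0.06 rad) of a hole's centre, which also centres the disc.
- cup_floor (a point): centre of the floor of the plunger's yellow finger cup on the disc, 75 mm from the turning axis, on the pin's radius, 76 mm above the work surface when up; it moves straight down when pressed. Cup 54 mm across outside, 46 mm inside, wall 12 mm above the floor. Shut fingers standing in it can press it and drag it round by floor or wall.
- pin_tip (a point): top of the brass index pin, 8 mm thick with a round end, 120 mm from the turning axis, 68 mm above the work surface (4 mm proud of the ring) when it is in a hole. It moves as one piece with the cup.
- vial_red: loose glass vial with a red cap, 21 mm across, 44 mm tall, standing 3 mm above the disc in one of the carousel's wells (wells: 24 mm square inside, walls 15 mm high inside); origin at the centre of its underside, z up
- vial_orange: loose glass vial with an orange cap, 21 mm across, 44 mm tall, standing 3 mm above the disc in one of the carousel's wells (wells: 24 mm square inside, walls 15 mm high inside); origin at the centre of its underside, z up
- vial_blue: loose glass vial with a blue cap, 21 mm across, 44 mm tall, standing 3 mm above the disc in one of the carousel's wells (wells: 24 mm square inside, walls 15 mm high inside); origin at the centre of its underside, z up
- tube_rack: loose white rack, 60 by 150 mm, with capped sample tubes, 98 mm tall in all, on the bench beside the carousel; origin at the centre of its underside
- beaker: loose open glass beaker, 68 mm across, 85 mm tall, on the bench; origin at the centre of its underside
- drop_bottle: loose amber bottle with a black cap, 40 mm across, 75 mm tall, on the bench; origin at the centre of its underside

How it is judged:
By the outcome, as a careful person would: the job done as asked, in the order asked, and still so for the second after the job is handed in, with the robot touching nothing.
It also fails if it takes over 38 s, if anything falls off the work surface, if the arm or the gripper's body presses on something with over 40 N, if the wrist force passes 120 N, or if a joint passes its speed limit or range.

## Working session

There is one attempt and no reset: what is moved stays moved. The work goes in short steps, Python scripts to look and compute and a shell command to move; the robot and the scene stay as the last step left them, time stands still between calls to the robot, and variables do not carry over. Pictures are saved under pics/ and viewed, about 8 in all and at most 12, crops included, and the job is handed in when it is done.

```bash
mkdir -p pics; python3 - <<'E'
from station import bot
import cv2
for n in("scene","top"):
    s=bot.snapshot(n); cv2.imwrite(f"pics/{n}0.png",s["frame"][:,:,::-1]); print(n,s["intrinsics"],s["rvec"],s["tvec"])
print(bot.state())
E
```

```text
scene [[442.3240203    0.         323.56888037]
 [  0.         442.3240203  198.01551646]
 [  0.           0.           1.        ]] [ 1.82502409  1.40178577 -0.69553553] [-0.15580166 -0.2586262   1.57443551]
top [[442.13805725   0.         321.49238593]
 [  0.         442.13805725 196.63141119]
 [  0.           0.           1.        ]] [ 2.11489826 -2.17660028  0.17437057] [0.01752624 0.57597354 1.15779156]
{'time': 0.1, 'qpos': array([-1.52382822e+00,  2.59288461e-01,  1.53597893e+00, -1.69546612e-05,
        1.34803449e+00, -2.02806870e-01]), 'joint_vel': array([-0.00055212, -0.00140121, -0.00301768,  0.00018168,  0.00027748,
        0.00011652]), 'joint_efforts': array([ 2.49559249e-03, -4.46965206e+01, -2.91250044e+01, -2.94237652e-04,
        6.22500156e-03,  3.92643443e-06]), 'eef_pos': array([ 0.13594212, -0.53243056,  0.23054585]), 'ee_rot': array([ 0.08747777,  0.7016404 ,  0.08868362, -0.70155798]), 'wrist_force': array([-0.30799323, -0.15556102,  0.17260392]), 'moment': array([-0.02548396,  0.01924426, -0.02882598]), 'width': 0.08535978568888608}
```

View pics/top0.png

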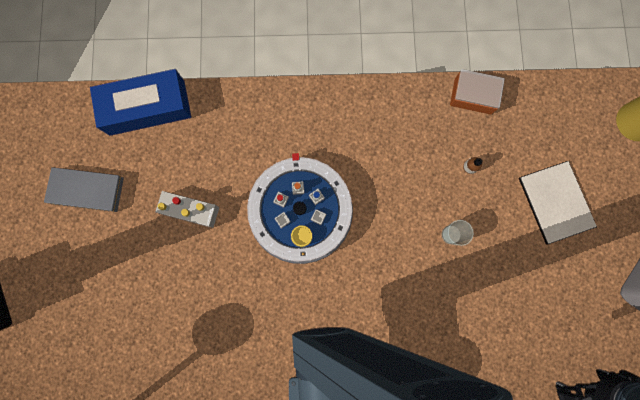

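View pics/scene0.png

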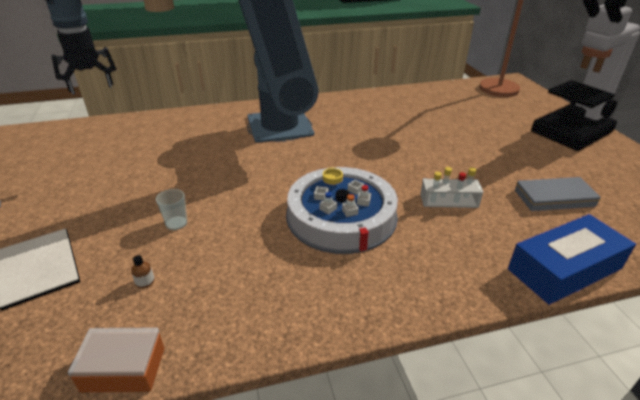

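```bash
cat > h.py <<'E'
import numpy as np, cv2
from station import bot
from scipy.spatial.transform import Rotation as R
def cam(s,pose=None):
    if "rvec" in s:
        M=cv2.Rodrigues(np.array(s["rvec"]))[0]; return M.T, -M.T@np.array(s["tvec"]).ravel()
    q=pose["ee_rot"]; W=R.from_quat([q[1],q[2],q[3],q[0]]).as_matrix(); H=np.array(s["hand_eye"])
    return W@H[:3,:3], W@H[:3,3]+pose["eef_pos"]
def ray(s,px,z,pose=None):
    A,c=cam(s,pose); d=A@np.linalg.inv(s["intrinsics"])@np.array([px[0],px[1],1.]); return c+d*(z-c[2])/d[2]
def mask(s,lo,hi): return cv2.inRange(cv2.cvtColor(s["frame"],cv2.COLOR_RGB2HSV),lo,hi)
def blob(m,box=None):
    if box: k=np.zeros_like(m); k[box[1]:box[3],box[0]:box[2]]=255; m=m&k
    c=max(cv2.findContours(m,cv2.RETR_EXTERNAL,cv2.CHAIN_APPROX_NONE)[0],key=cv2.contourArea)
    return c
E
python3 - <<'E'
from h import *
for n,box,hb in(("top",(280,215,325,255),(290,198,310,218)),("scene",(315,160,350,190),(333,188,352,203))):
    s=bot.snapshot(n)
    c=blob(mask(s,(20,120,90),(35,255,255)),box); e=cv2.fitEllipse(cv2.convexHull(c)); print(n,"cup",e, ray(s,e[0],.085))
    c=blob(mask(s,(0,0,0),(180,255,45)),hb); m,_=cv2.minEnclosingCircle(c); print("hub",m,cv2.contourArea(c),ray(s,m,.078))
s=bot.snapshot("top")
c=blob(mask(s,(0,150,80),(8,255,255)),(285,150,305,164)); m=c.reshape(-1,2).mean(0);print("marker",m,ray(s,m,.067))
im=cv2.resize(s["frame"][140:280,220:380],None,fx=5,fy=5,interpolation=cv2.INTER_CUBIC)[:600]
cv2.imwrite("pics/top1.png",im[:,:,::-1])
c=blob(mask(s,(85,150,40),(125,255,255)),(240,150,360,270)); e=cv2.fitEllipse(cv2.convexHull(c)); print("disc",e,ray(s,e[0],.056))
E
```

```text
top cup ((301.1531677246094, 235.6223907470703), (20.513818740844727, 20.974668502807617), 71.14972686767578) [0.4693328  0.05705262 0.085     ]
hub (299.3461608886719, 208.11538696289062) 120.5 [0.5421218  0.06045281 0.078     ]
scene cup ((332.129638671875, 175.5968475341797), (15.686772346496582, 19.66257095336914), 92.02941131591797) [0.47922209 0.05348168 0.085     ]
hub (342.0, 195.5) 103.0 [0.56156452 0.05550994 0.078     ]
marker [295.17391304 155.86956522] [0.68618084 0.06908151 0.067     ]
disc ((299.4313659667969, 209.0438690185547), (75.5116195678711, 76.2757797241211), 79.19546508789062) [0.54244915 0.06115471 0.056     ]
```

View pics/top1.png

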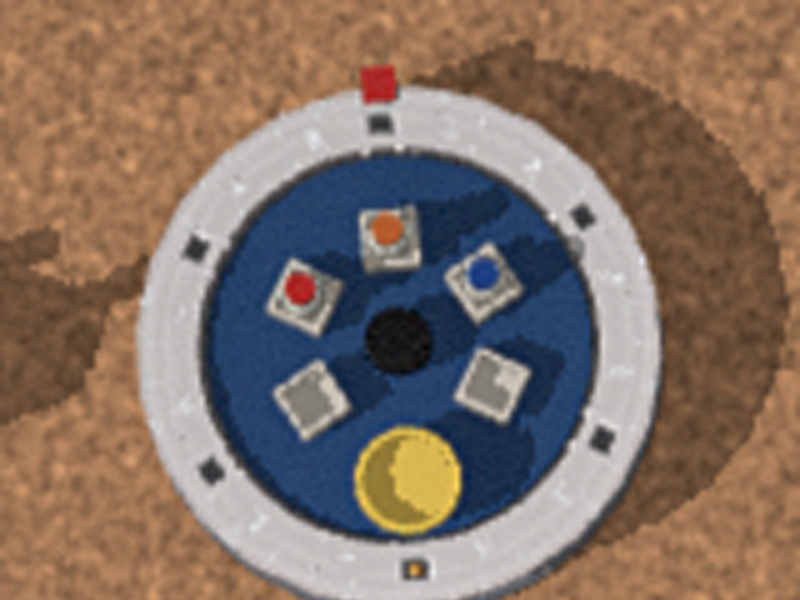

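```bash
python3 -m inch '[1.67,2.95,0,0,-1,1.67,2.95,0,0,-1,1.67,2.95,0,0,-1,1.67,2.95,0,0,-1,1.67,2.95,0,0,-1,1.67,2.95,0,0,-1,1.67,2.95,0,0,-1,1.67,2.95,0,0,-1,1.67,2.95,0,0,-1,1.67,2.95,0,0,-1]' 40; python3 -m inch '[1.67,2.95,0,0,-1,1.67,2.95,0,0,-1,1.67,2.95,0,0,-1,1.67,2.95,0,0,-1,1.67,2.95,0,0,-1,1.67,2.95,0,0,-1,1.67,2.95,0,0,-1,1.67,2.95,-1,0,-1,1.67,2.95,-1,0,-1,0,0,-1,0,-1]'
python3 - <<'E'
from h import *
p=bot.state(); s=bot.snapshot("wrist"); cv2.imwrite("pics/w0.png",s["frame"][:,:,::-1]); print(p["time"],p["eef_pos"],p["ee_rot"],p["width"],p["wrist_force"],s["hand_eye"])
A,c=cam(s,p)
q=(np.array([.469,.057,.08])-c)@A; q=s["intrinsics"]@q; print("cup predicted px",q/q[2])
c=blob(mask(s,(20,120,90),(35,255,255))); e=cv2.fitEllipse(cv2.convexHull(c)); print(e,ray(s,e[0],.085,p))
E
```

```text
time: 1.08
eef_pos: [0.3034, -0.2364, 0.2314]
ee_rot: [0.088, 0.702, 0.088, -0.702]
wrist_force: [1.5, -0.2, -0.2]
width: -0.0001
time: 1.92
eef_pos: [0.4554, 0.0321, 0.2012]
ee_rot: [0.089, 0.702, 0.09, -0.7]
wrist_force: [-0.5, -0.4, -0.4]
width: 0.0001
1.9167 [0.45543484 0.03209266 0.201151  ] [ 0.08896646  0.70236811  0.09026869 -0.70043956] 0.00010062397709159576 [-0.45470331 -0.42843396 -0.37818198] [[-3.58977024e-04 -3.00462166e-01  9.53793666e-01 -1.43235886e-01]
 [ 9.99999675e-01  5.80872035e-04  5.59352611e-04  8.40118245e-04]
 [-7.22096365e-04  9.53793557e-01  3.00461860e-01 -7.66002038e-02]
 [ 0.00000000e+00  0.00000000e+00  0.00000000e+00  1.00000000e+00]]
cup predicted px [301.72636356 168.51359663   1.        ]
((301.8094787597656, 168.16111755371094), (63.26879119873047, 64.4693603515625), 125.42757415771484) [0.470462   0.05687363 0.085     ]
```

View pics/w0.png

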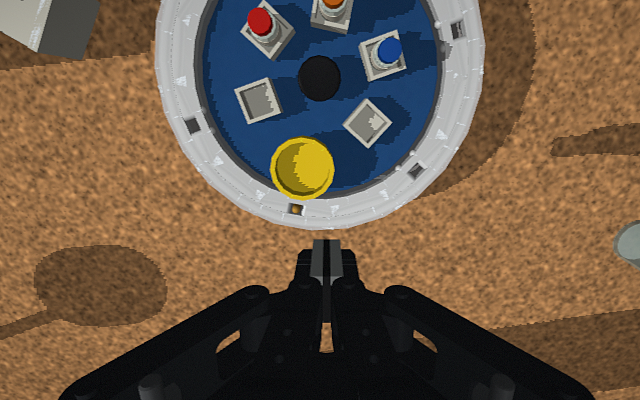

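```bash
python3 -m inch '[1,1.5,0,0,-1,0.5,1,0,0,-1,0,0,0,0,-1,0,0,-2.5,0,-1,0,0,-3,0,-1,0,0,-3,0,-1,0,0,-1.7,0,-1,0,0,0,0,-1,0,0,0,0,-1]'
python3 - <<'E'
from h import *
p=bot.state(); s=bot.snapshot("wrist"); cv2.imwrite("pics/w1.png",s["frame"][:,:,::-1]); print(p["time"],p["eef_pos"],p["wrist_force"])
c=blob(mask(s,(0,0,0),(180,255,50)),(220,0,420,150)); m,r=cv2.minEnclosingCircle(c); print("hub",m,r,ray(s,m,.078,p))
E
```

```text
time: 2.72
eef_pos: [0.4676, 0.0517, 0.0992]
ee_rot: [-0.088, -0.701, -0.088, 0.702]
wrist_force: [0.5, -0.4, 0.8]
width: 0.0001
2.7167 [0.46762624 0.05170907 0.09922868] [ 0.49245901 -0.43992278  0.83203662]
hub (344.7349548339844, 97.84346008300781) 35.997474670410156 [0.545426   0.06074899 0.078     ]
```

View pics/w1.png

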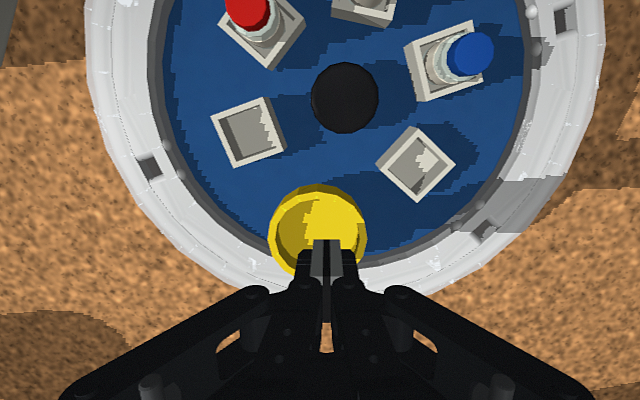

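```bash
python3 -m inch '[0.25,0.5,0,0,-1,0,0,0,0,-1,0,0,-1,0,-1,0,0,-0.8,0,-1,0,0,0,0,-1,0,0,0,0,-1]'; python3 -m inch '[0,0,-0.4,0,-1,0,0,-0.3,0,-1,0,0,-0.3,0,-1,0,0,0,0,-1,0,0,0,0,-1]'
```

```text
time: 3.27
eef_pos: [0.4706, 0.0577, 0.0813]
ee_rot: [-0.088, -0.701, -0.088, 0.702]
wrist_force: [0.3, 0.4, 0.3]
width: 0.0004
time: 3.68
eef_pos: [0.4713, 0.0575, 0.0716]
ee_rot: [0.088, 0.702, 0.088, -0.701]
wrist_force: [1.3, -0.4, 3.3]
width: -0.0002
```

```bash
python3 -m inch '[0,0,-0.3,0,-1,0,0,-0.3,0,-1,0,0,-0.25,0,-1,0,0,0,0,-1,0,0,0,0,-1]'; python3 -m inch '[0,0,-0.05,0,-1,0,0,0,0,-1,0,0,0,0,-1]'
```

```text
time: 4.1
eef_pos: [0.4713, 0.0575, 0.0629]
ee_rot: [0.088, 0.702, 0.088, -0.701]
wrist_force: [0.9, 0.6, 5.9]
width: -0.0001
time: 4.35
eef_pos: [0.4713, 0.0575, 0.0625]
ee_rot: [0.088, 0.702, 0.088, -0.701]
wrist_force: [1.1, 0.9, 5.6]
width: -0.0
```

```bash
python3 -m inch '[0.03,-0.39,-0.05,0,-1,0.06,-0.38,0,0,-1,0.07,-0.38,0,0,-1,0.09,-0.37,0,0,-1,0,0,0,0,-1,0,0,0,0,-1]'
python3 - <<'E'
from h import *
p=bot.state(); s=bot.snapshot("wrist"); cv2.imwrite("pics/w2.png",s["frame"][:,:,::-1]); print(p["time"],p["eef_pos"],p["wrist_force"])
E
```

```text
time: 4.85
eef_pos: [0.4734, 0.042, 0.0619]
ee_rot: [0.088, 0.702, 0.088, -0.702]
wrist_force: [0.4, -0.8, 5.2]
width: 0.0001
4.85 [0.47339496 0.04201422 0.06191409] [ 0.3884671  -0.82513584  5.23167534]
```

View pics/w2.png

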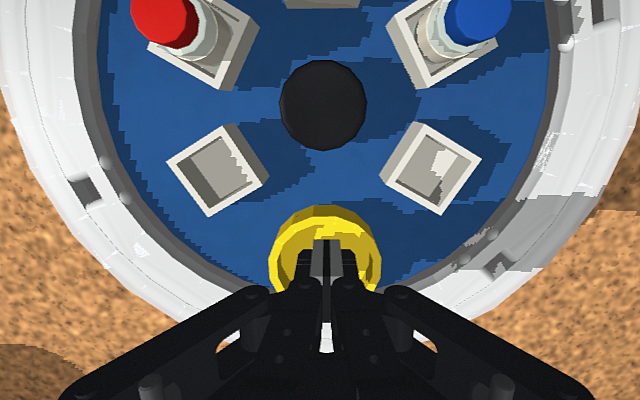

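The disc has turned about 12° with the fingers still in the cup, and the side force is under 1 N. I'll continue the arc.

```bash
python3 -m inch '[0.11,-0.37,0,0,-1,0.12,-0.36,0,0,-1,0.15,-0.36,0,0,-1,0.16,-0.35,0,0,-1,0.18,-0.34,0,0,-1,0.2,-0.33,0,0,-1,0.22,-0.32,0,0,-1,0.23,-0.31,0,0,-1,0,0,0,0,-1]'; python3 -m inch '[0.25,-0.29,0,0,-1,0.26,-0.28,0,0,-1,0.28,-0.27,0,0,-1,0.29,-0.25,0,0,-1,0,0,0,0,-1,0,0,0,0,-1]'
python3 - <<'E'
from h import *
p=bot.state(); s=bot.snapshot("top"); print(p["time"],p["eef_pos"],p["wrist_force"])
def M(lo,hi,box,z):
    c=blob(mask(s,lo,hi),box); m=cv2.minEnclosingCircle(c)[0]; q=ray(s,m,z)[:2]-[.545,.061]; print(m,cv2.contourArea(c),np.degrees(np.arctan2(q[1],q[0])),np.hypot(*q))
print("TCP ang",np.degrees(np.arctan2(p["eef_pos"][1]-.061,p["eef_pos"][0]-.545)))
for lo,hi in (((4,130,110),(14,255,255)),((0,170,110),(3,255,255)),((105,150,100),(125,255,255))):
    try: M(lo,hi,(265,172,335,245),.10)
    except Exception as e: print(e)
cv2.imwrite("pics/top2.png",cv2.resize(s["frame"][140:280,220:380],None,fx=4,fy=4,interpolation=cv2.INTER_CUBIC)[:,:,::-1])
E
```

```text
time: 5.65
eef_pos: [0.4872, 0.0144, 0.0619]
ee_rot: [-0.088, -0.702, -0.088, 0.702]
wrist_force: [-0.0, 0.3, 5.5]
width: 0.0004
time: 6.15
eef_pos: [0.4979, 0.0037, 0.0619]
ee_rot: [-0.088, -0.702, -0.088, 0.702]
wrist_force: [0.7, -0.3, 4.9]
width: -0.0002
6.15 [0.49792088 0.00372583 0.06188679] [ 0.65433213 -0.32031774  4.94379189]
TCP ang -129.42005561736366
(282.5, 193.0) 21.0 49.75962453941879 0.054184321006887255
(278.5, 213.8333282470703) 15.5 109.91459007402624 0.055844098229610846
(297.5, 207.0) 836.5 129.32990306819318 0.004233279407451037
```

View pics/top2.png

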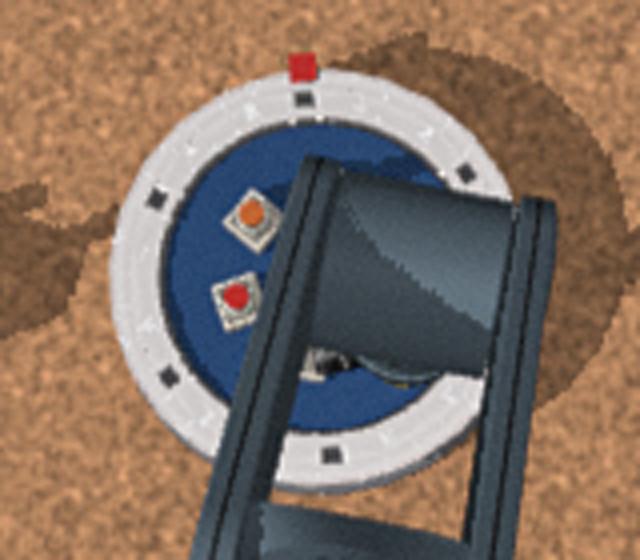

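```bash
python3 -m inch '[0.31,-0.24,0,0,-1,0.32,-0.22,0,0,-1,0.33,-0.2,0,0,-1,0.23,-0.13,0,0,-1,0,0,0,0,-1,0,0,0,0,-1]'
python3 - <<'E'
from h import *
p=bot.state(); s=bot.snapshot("top"); print(p["time"],p["eef_pos"],p["wrist_force"])
def M(s,lo,hi,z,off):
    c=blob(mask(s,lo,hi),(260,172,335,245)); m=cv2.minEnclosingCircle(c)[0]; q=ray(s,m,z)[:2]-[.545,.061]; print(m,cv2.contourArea(c),np.degrees(np.arctan2(q[1],q[0]))-off,np.hypot(*q))
print("TCP ang",np.degrees(np.arctan2(p["eef_pos"][1]-.061,p["eef_pos"][0]-.545)))
s0=dict(s); s0["frame"]=np.ascontiguousarray(cv2.imread("pics/top0.png")[:,:,::-1])
for k in (s0,s):
  M(k,(4,130,110),(14,255,255),.10,180); M(k,(0,170,110),(3,255,255),.10,240)
m=blob(mask(s0,(0,150,80),(8,255,255)),(285,150,305,164)).reshape(-1,2).mean(0); q=ray(s0,m,.06)[:2]-[.545,.061];print("marker",np.degrees(np.arctan2(q[1],q[0])))
E
```

```text
time: 6.7
eef_pos: [0.5098, -0.0041, 0.0619]
ee_rot: [-0.088, -0.702, -0.088, 0.702]
wrist_force: [1.2, -0.7, 6.8]
width: 0.0003
6.7 [ 0.50982424 -0.00410099  0.06188262] [ 1.17843098 -0.73144993  6.82429432]
TCP ang -118.38350794677807
(297.0, 185.5) 20.0 -176.3877915467298 0.05380191654105879
(279.3571472167969, 197.35714721679688) 16.5 -175.6091439951337 0.05507923669680404
(280.26922607421875, 196.03846740722656) 21.5 -119.91804982313386 0.05452403746649753
(280.3999938964844, 217.0) 15.5 -120.19545606174084 0.055021958052515245
marker 3.3668793153848426
```

```bash
python3 -m inch '[0.14,-0.08,0,0,-1,0.14,-0.07,0,0,-1,0,0,0,0,-1,0,0,0,0,-1]'; python3 -m inch '[0,0,0.2,0,-1,0,0,0.2,0,-1,0,0,0.2,0,-1,0,0,0,0,-1,0,0,0,0,-1]'
```

```text
time: 7.08
eef_pos: [0.5124, -0.0054, 0.0619]
ee_rot: [-0.088, -0.702, -0.088, 0.702]
wrist_force: [0.3, -0.2, 5.8]
width: 0.0001
time: 7.5
eef_pos: [0.5126, -0.0055, 0.0679]
ee_rot: [0.088, 0.702, 0.088, -0.702]
wrist_force: [0.1, -0.7, 5.3]
width: 0.0001
```

At 8 mm pressed the cup still pushes back with 5 N, so the pin has risen into the hole. I'll lift clear and check.

```bash
python3 -m inch '[0,0,0.3,0,-1,0,0,0.3,0,-1,0,0,0.4,0,-1,0,0,1,0,-1,0,0,2.5,0,-1,0,0,3.5,0,-1,0,0,3.5,0,-1,-1,-1,2,0,-1,-3,-2,0,0,-1,-3,-2,0,0,-1]'; python3 -m inch '[-1,-3,0,0,-1,0,-3.5,0,0,-1,0,-3.5,0,0,-1,0,-3.5,0,0,-1,0,-3.5,0,0,-1,0,-3.5,0,0,-1,0,-3.5,0,0,-1,0,-3,0,0,-1,0,0,0,0,-1,0,0,0,0,-1]'
python3 - <<'E'
from h import *
p=bot.state(); s=bot.snapshot("top"); print(p["time"],p["eef_pos"],p["wrist_force"],p["joint_vel"].round(3))
def M(lo,hi,z,off):
    c=blob(mask(s,lo,hi),(260,172,345,255)); m=cv2.minEnclosingCircle(c)[0]; q=ray(s,m,z)[:2]-[.545,.061]; print(m,cv2.contourArea(c),np.degrees(np.arctan2(q[1],q[0]))-off,np.hypot(*q))
M((4,130,110),(14,255,255),.10,180); M((0,170,110),(3,255,255),.10,240); M((20,120,90),(35,255,255),.085,0)
cv2.imwrite("pics/top3.png",cv2.resize(s["frame"][140:280,140:340],None,fx=4,fy=4,interpolation=cv2.INTER_CUBIC)[:,:,::-1])
E
```

```text
time: 8.33
eef_pos: [0.4427, -0.0555, 0.2047]
ee_rot: [0.089, 0.703, 0.088, -0.7]
wrist_force: [-1.0, -0.4, -0.9]
width: -0.0
time: 9.17
eef_pos: [0.4318, -0.3262, 0.2026]
ee_rot: [-0.087, -0.701, -0.088, 0.702]
wrist_force: [0.1, -0.4, -0.1]
width: -0.0
9.1667 [ 0.43177016 -0.32620298  0.20255008] [ 0.14470351 -0.44672192 -0.06832969] [ 0.038 -0.025  0.04   0.009  0.008  0.007]
(279.5, 197.0) 21.0 -116.64778385449841 0.055142456086613174
(280.8333435058594, 218.1666717529297) 16.5 -116.93139995603907 0.05569940049882005
(324.8473815917969, 219.58421325683594) 317.0 -118.25643454824512 0.07553787538160935
```

View pics/top3.png

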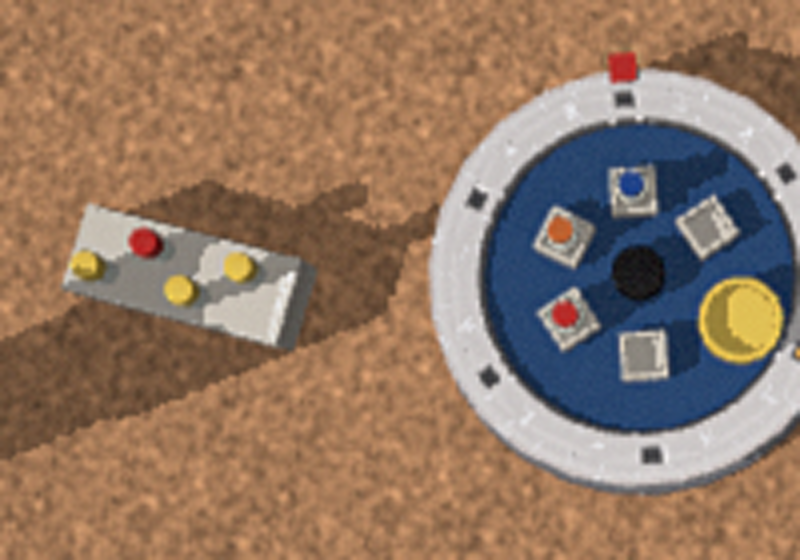

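```bash
python3 - <<'E'
from h import *
t=bot.snapshot("top")["frame"][140:280,260:360]; s=bot.snapshot("scene")["frame"][150:260,270:400]
f=lambda a:cv2.resize(a,(400,500),interpolation=cv2.INTER_CUBIC)
cv2.imwrite("pics/fin.png",np.hstack([f(t),f(s)])[:,:,::-1])
E
```

```text
(no output)
```

View pics/fin.png

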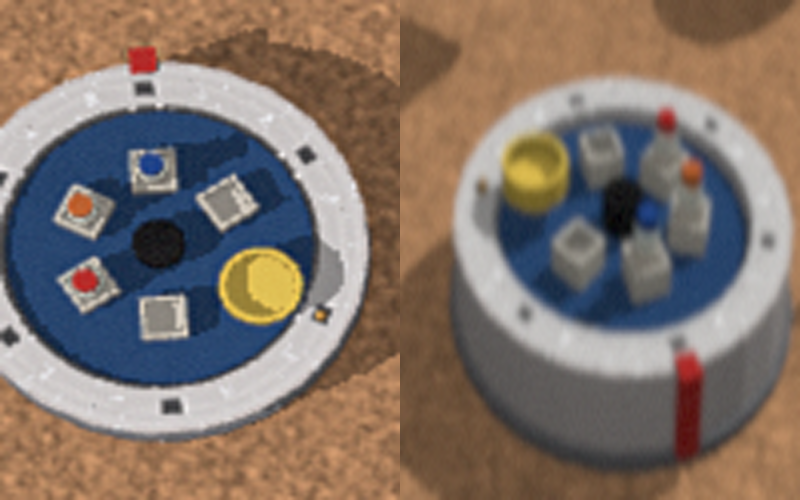

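The brass pin shows in the next hole, the cup is up, the blue vial is at the red marker, and all three vials are standing.

```bash
python3 -c "
from station import bot
print(bot.finish_job())"
```

```text
the job is handed in; nothing more can be done
None
```

The carousel is turned on by one hole anticlockwise, the blue vial is at the red marker, and the job is handed in at about 9.3 s. With shut fingers I pressed the cup down about 14 mm. I then pushed it round the arc with a side force of 1.4 N or less, and let it spring up into the next hole before backing away.

**Checks that passed:**
- **Pin:** during release the cup still pushed back with about 5 N at 8 mm pressed, so the pin had risen into the hole. Afterwards the camera showed brass in hole 1 and the cup raised.
- **Position:** the red and orange caps put the plunger at about -116.8° in the world frame, which is where I expected hole 1. The turn measured from the same caps was 59 to 61°.
- **Surroundings:** the vials stand in their wells and the gripper stopped more than 0.3 m from the carousel, touching nothing. In the last pictures that showed it, the tube rack looked undisturbed. I did not look again at the beaker and bottle, but the arm passed well above their height.

**Disagreements:**
- **Cup angle:** the cup outline gave -118.3°, about 1.5° off, which I put down to the crude outline.
- **Turn before release:** the caps read about 56° while the fingertip path implied 59°. I pushed about 2.5° more before letting go, and the pin then centred the disc.

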